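# Stir the clay balls in the dryer and fit its nozzle

## Robot

A 7-joint arm with a two-finger parallel gripper is mounted at the origin on the work surface. World frame = base frame: x ahead of the robot, y to its left, z up, the work surface at z = 0. Lengths are in m, angles in rad, forces in N, time in s.
With the tool pointing down it reaches from about 0.425 to 0.925 m from the base axis. Payload 6.8 kg.
Tool frame: the origin (TCP) lies at the very end of the fingers, on their centre line; the grasp point (between the pads) lies bot.grip_depth behind it (bot.grip_depth is the distance from the TCP to the grasp point, in m); z points along the fingers, y is the line along which they close (so a half turn about z gives the same grasp; the last joint's range is limited). The gripper opens to 85 mm and grips with 20 to 120 N. Pads are 22 mm wide; open, the fingers measure 114 mm over their backs; the gripper's body (76 mm by 85 mm) begins 54 mm behind the grasp point. The pads swing forward as they close: fully open they stand 13 mm farther back than shut.
Start: joints at [1.045, 0.477, 0.022, 1.555, -0.011, 1.109, -0.083], TCP at [0.274, -0.617, 0.231] pointing down, gripper open.
Joint ranges: [-2.96, 2.96], [-0.34, 2.1], [-1.41, 1.46], [0.24, 2.44], [-1.37, 4.51], [0.17, 1.92], [-2.96, 2.96]. Speed limits (rad/s): [2.39, 2.39, 3.14, 3.14, 3.14, 3.14, 3.14].

## Interface

Orientations are given as a unit quaternion [w, x, y, z].
In Python, from station import bot gives the robot as it stands.
- The arm moves only by the tool send_rows, never from a script. Its arguments are lists of equal length, an entry for each row: "slide": the shift along the tool's x, y, z in mm, a list of three; "roll": the turn about the tool's z in degrees; "claw": the opening, from 0 (shut) to 1 (fully open). A call has exactly 8 rows; each row is the pose to reach, as a shift and turn from the pose commanded when the call began, along the tool's axes at that moment; what a row does not reach only later rows make up. A row lasts 1/12 s, in which the tool goes at most 41.7 mm and 7.16 degrees, less where a joint would pass 70% of its speed; a pose out of reach is approached as far as the arm can. A call with a gripper value outside its range is refused whole. The fingers move at their own pace and stop on an object; "force" is the grip in N (left out, the last holds). Time passes only in rows, so rows that repeat a pose let the fingers close, or fill a call up. It gives the time, the measured TCP pose, the force, the opening and the grip force at its end, in the units of the state.
- bot.get_obs(): the state, without advancing time (a new reading comes with each control period).
- bot.read_camera(name): name is "scene" or "side" or "wrist"; returns the picture (384x512x3 uint8, red, green, blue); there is no depth.
- bot.camera_model(name): a dict with "camera_matrix" (3x3 intrinsics, pixels), "D" ([k1, k2, p1, p2, k3] as OpenCV has them; the pictures are not rectified), "camera_from_world" (4x4, takes a point from world to camera coordinates). Camera axes: x right, y down, z forward; pixel columns grow to the right and rows downward; lengths in m; the calibration is good to about 2 mm. A picture is of the moment at which its call begins: read the wrist's pose just before it. camera_model takes no time and is no camera call; for the wrist camera it gives the pose at the moment of the call.
- bot.hand_in(): hands the job in; it is judged then, once.
The state is a dict: "t": time; "q": joint angles; "joint_vel": joint speeds; "joint_torque": joint torques, N m; "eef_pos": TCP position; "tool_rot": TCP orientation; "contact_force": force on the tool from outside, world axes, zero at the start; "torque": the same for the moment, N m; "gripper_width": opening from 0.0 (shut) to 1.0 (fully open); "grasp_force": force on a finger pad.
Only numpy, scipy, OpenCV 4.12 (cv2) and the standard library are available. Lean on these libraries where they do the work, as an engineer would, in place of code of your own. Each camera call takes 0.05 s, during which the arm holds its last target. There are 200 camera calls.

## Task

Take the stirring stick from its plaster batt, put its foot into the dryer's ring pan and stir the wet clay balls round the hub for two full turns or a little more, keeping them all in the pan. Stand the stick upright on the batt again and let it go; then push the elbow nozzle right down onto the blower's spigot with its spout pointing at the middle of the pan, and let it go. Leave everything else on the table alone.

Things in the scene. Friction and masses are not known exactly. Their poses are not given: they have to be found in the camera images.
- dryer: The ball dryer, a fixed bench unit: a dark base plate (x -105..105, y -105..240 mm, 15 mm thick) carrying an open aluminium ring pan and, towards its +y, a grey blower box (130 x 120 mm, top 45 mm above the table, near edge 112 mm from the pan's centre) with a bare upright steel spigot. Origin: on the table under the pan's centre; +y points from the pan's centre to the spigot; z up.
- pan_floor (a point): Centre of the ring pan at floor level, 20 mm above the table. Pan 182 mm across, rim 32 mm above its floor; a solid hub 72 mm across and as high as the rim fills its middle. The balls lie in the flat ring channel between 36 and 86 mm radius (mid-line 61). The stick's foot on the mid-line leaves no gap for a ball to pass: it pushes them all ahead of it round the hub.
- spigot_foot (a point): Foot of the blower's spigot on its axis, at the blower box's flat top, 45 mm above the table and 170 mm from the pan's centre. The spigot is a steel stub 30 mm in diameter and 50 mm high, its top 10 mm tapering to 20 mm diameter. A seated nozzle rests on the box top here.
- spigot_top (a point): Centre of the spigot's top end, 95 mm above the table.
- blow_point (a point): Point above the pan's rim on the spigot's side, 95 mm from the spigot's axis straight towards the pan's centre, 120 mm above the table: where the nozzle's mouth is when the nozzle is seated and points at the middle of the pan.
- stick: The stirring stick, standing upright on the plaster batt: a square black rubber-covered handle (24 x 24 mm, flats facing its own x and y) above a round steel foot 28 mm in diameter and 36 mm high; 107 mm tall in all, about 150 g. Origin: centre of the foot's flat underside; z up along the stick.
- stick_grip (a point): Where to grip the stick: on the square handle, 65 mm above its underside (42 mm below its top), firmly: fast, jerky stirring twists it in a weak grip. Gripped here the fingers stay above the pan's rim while the foot moves just over the pan's floor.
- batt: The plaster batt, a fixed white disc 120 mm in diameter and 18 mm thick on the table, on which the stick stands. Origin: centre of its underside. It is either on the robot's left or on its right, with the nozzle on the other side.
- nozzle: The blower's nozzle, a grey plastic elbow of about 130 g standing on the table, open end down: a round sleeve (44 mm outside, 34 mm inside, 55 mm deep) under a square head (44 x 44 mm, 55 to 95 mm above its underside) with a level round spout 24 mm thick on its +x face. It fits the spigot with 2 mm of play all round. Origin: centre of the sleeve's open underside; z up; x along the spout.
- nozzle_grip (a point): Middle of the nozzle's square head, 75 mm above its underside; grip the head here across its own y (the two flats beside the spout).
- nozzle_mouth (a point): Centre of the spout's open end, 95 mm along the nozzle's x from its axis, 75 mm above its underside.
- pebble1_center (a point): Centre of a clay ball: a white fired-clay ball 34 mm in diameter, hollow, 25 g, wet and slippery, lying loose on the pan's floor in the ring channel. The five lie about 60 degrees apart round the hub, with one gap of about 120 degrees, wide enough to let the stick's foot down.
- pebble2_center (a point): Centre of a clay ball: a white fired-clay ball 34 mm in diameter, hollow, 25 g, wet and slippery, lying loose on the pan's floor in the ring channel. Like pebble1.
- pebble3_center (a point): Centre of a clay ball: a white fired-clay ball 34 mm in diameter, hollow, 25 g, wet and slippery, lying loose on the pan's floor in the ring channel. Like pebble1. It is the middle one of the five, facing the gap across the hub.
- pebble4_center (a point): Centre of a clay ball: a white fired-clay ball 34 mm in diameter, hollow, 25 g, wet and slippery, lying loose on the pan's floor in the ring channel. Like pebble1.
- pebble5_center (a point): Centre of a clay ball: a white fired-clay ball 34 mm in diameter, hollow, 25 g, wet and slippery, lying loose on the pan's floor in the ring channel. Like pebble1.
- mould: A bystander, to be left alone: white plaster mould, a thick-walled cylinder 84 mm across and 90 mm high. Origin: centre of its underside.
- jar: A bystander, to be left alone: closed white plastic jar 72 mm across and 90 mm high. Origin: centre of its underside.
- cup: A bystander, to be left alone: terracotta cup 72 mm across and 85 mm high. Origin: centre of its underside.
- brush: A bystander, to be left alone: brush lying on the table. Origin: centre of its underside.
- spatula: A bystander, to be left alone: spatula lying on the table. Origin: centre of its underside.
There are look-alikes about, which are no part of the job. Several things have the shape of the stick; the one meant has the colours described above. What is shaped like the part that bears pebble2_center but purple is not meant.

How it is judged:
By the outcome, as a careful person would: the job done as asked, in the order asked, and still so for the second after the job is handed in, with the robot touching nothing.
It also fails if it takes over 72 s, if anything falls off the work surface, if the arm or the gripper's body presses on something with over 40 N, if the wrist force passes 120 N, or if a joint passes its speed limit or range.

## Working session

There is one attempt and no reset: what is moved stays moved. The work goes in short steps, Python scripts to look and compute and a tool call to move; the robot and the scene stay as the last step left them, time stands still between calls to the robot, and variables do not carry over. Pictures are saved under pics/ and viewed, at most 11 in all, crops included, and the job is handed in when it is done.

Besides the shell and the picture viewer there is one more tool, called after "Call:" as name(argument=value, ...) on one line, values as JSON. send_rows: Moves the arm, as the interface text tells. Its arguments: {"type":"object","properties":{"slide":{"type":"array","items":{"type":"array","items":{"type":"number"}}},"roll":{"type":"array","items":{"type":"number"}},"claw":{"type":"array","items":{"type":"number"}},"force":{"type":"number"}},"required":["slide","roll","claw"]}

```bash
mkdir -p pics; ls; python3 - <<'E'
from station import bot
import cv2,numpy as np
o=bot.get_obs();print(o,bot.grip_depth)
ims=[]
for n in("scene","side"):
    im=bot.read_camera(n);np.save(f"pics/{n}0.npy",im);cv2.imwrite(f"pics/{n}0.png",im[:,:,::-1])
    m=bot.camera_model(n);print(n,m)
E
```

```text
pics
{'t': 0.0, 'q': array([ 1.04490429,  0.47781298,  0.02236348,  1.55647218, -0.01151102,
        1.10925976, -0.08310352]), 'joint_vel': array([ 0.0004822 , -0.0008716 , -0.00100799, -0.00048375,  0.00046561,
       -0.00057576,  0.00016704]), 'joint_torque': array([ 5.25352916e-04, -5.96457803e+01,  1.60801381e+00, -2.81189185e+01,
        1.22925412e-02,  9.53998620e-03, -3.41737825e-05]), 'eef_pos': array([ 0.27361257, -0.61641168,  0.23030877]), 'tool_rot': array([-8.75329319e-04,  9.78260893e-01,  2.07375972e-01, -2.55648354e-04]), 'contact_force': array([0.72600954, 0.39039907, 0.45664684]), 'torque': array([ 0.02317071, -0.00832048,  0.03022607]), 'grasp_force': 0.0, 'gripper_width': 1.001166556451056} 0.0187
scene {'camera_matrix': array([[456.9971602 ,   0.        , 254.25801252],
       [  0.        , 456.9971602 , 194.91181189],
       [  0.        ,   0.        ,   1.        ]]), 'D': array([0.01610805, 0.        , 0.        , 0.        , 0.        ]), 'camera_from_world': array([[ 4.13305825e-01,  9.10591750e-01,  9.79961129e-04,
        -1.61846800e-01],
       [ 5.87661813e-01, -2.65909723e-01, -7.64163342e-01,
        -2.46731266e-01],
       [-6.95580253e-01,  3.16409046e-01, -6.45022036e-01,
         1.94525900e+00],
       [ 0.00000000e+00,  0.00000000e+00,  0.00000000e+00,
         1.00000000e+00]])}
side {'camera_matrix': array([[360.38420608,   0.        , 261.35012444],
       [  0.        , 360.38420608, 193.04280681],
       [  0.        ,   0.        ,   1.        ]]), 'D': array([0.03344367, 0.        , 0.        , 0.        , 0.        ]), 'camera_from_world': array([[-0.71235796, -0.7018143 ,  0.00168307,  0.3350724 ],
       [-0.49430971,  0.50003066, -0.71107471,  0.35319419],
       [ 0.49820081, -0.50737169, -0.70311444,  0.70123868],
       [ 0.        ,  0.        ,  0.        ,  1.        ]])}
```

View pics/scene0.png

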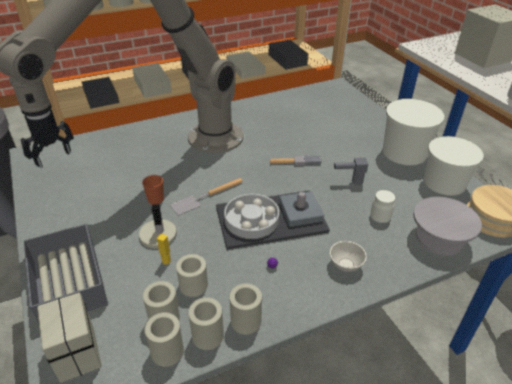

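View pics/side0.png

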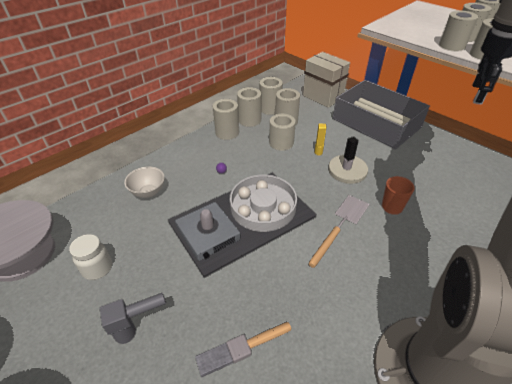

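The scene view shows the batt with the black stick at about (157,225), the pan at (251,215), the spigot at (301,200) and the nozzle at (355,168). In the side view the stick is at (350,152), the pan at (263,202), the spigot at (207,218) and the nozzle at (122,320). The terracotta cup stands near the stick, as does the yellow look-alike.

```bash
cat > h.py <<'E'
from station import bot
import cv2,numpy as np
from scipy.spatial.transform import Rotation as R
def ray(m,uv):
    p=cv2.undistortPoints(np.array(uv,float).reshape(-1,1,2),m["camera_matrix"],m["D"])[:,0]
    T=m["camera_from_world"];d=np.c_[p,np.ones(len(p))]@T[:3,:3]
    return -T[:3,:3].T@T[:3,3],d
def plane(m,uv,z):
    c,d=ray(m,uv);return c+d*((z-c[2])/d[:,2])[:,None]
def tri(ms,uvs):
    A=np.zeros((3,3));b=np.zeros(3)
    for m,uv in zip(ms,uvs):
        c,d=ray(m,[uv]);d=d[0]/np.linalg.norm(d);P=np.eye(3)-np.outer(d,d);A+=P;b+=P@c
    return np.linalg.solve(A,b)
def proj(m,X):
    T=m["camera_from_world"];r,_=cv2.Rodrigues(T[:3,:3])
    return cv2.projectPoints(np.array(X,float).reshape(-1,3),r,T[:3,3],m["camera_matrix"],m["D"])[0][:,0]
def tool(dw):  # world shift(mm) -> tool shift
    o=bot.get_obs();w,x,y,z=o["tool_rot"];return R.from_quat([x,y,z,w]).as_matrix().T@np.array(dw)
def shot(n,f):
    m=bot.camera_model(n);im=bot.read_camera(n);np.save(f"pics/{f}.npy",im);cv2.imwrite(f"pics/{f}.png",im[:,:,::-1]);np.save(f"pics/{f}_m.npy",m,allow_pickle=True);return m,im
E
python3 - <<'E'
from h import *
np.set_printoptions(precision=4,suppress=True)
s=bot.camera_model("scene");d=bot.camera_model("side")
print("wrist",bot.camera_model("wrist"))
for n,a,b in [("sticktop",(157,206),(351,139)),("spigtop",(300,194),(206,210)),("nozztop",(360,160),(114,306)),("mouth",(336,165),(163,298)),("cup",(153,180),(399,183)),("jar",(385,194),(88,243)),("hubtop",(251,212),(263,195))]:
    print(n,tri((s,d),(a,b)))
print("batt",plane(s,[(158,233)],.018),plane(d,[(348,167)],.018))
print("yellow",plane(s,[(167,263)],0),plane(d,[(320,154)],0))
# batt/handle blobs
E
```

```text
wrist {'camera_matrix': array([[281.3478,   0.    , 260.3648],
       [  0.    , 281.3478, 190.2504],
       [  0.    ,   0.    ,   1.    ]]), 'D': array([-0.0555,  0.    ,  0.    ,  0.    ,  0.    ]), 'camera_from_world': array([[ 0.406 , -0.9139, -0.0015, -0.6746],
       [-0.8658, -0.3852,  0.3194, -0.0423],
       [-0.2925, -0.1284, -0.9476,  0.381 ],
       [ 0.    ,  0.    ,  0.    ,  1.    ]])}
sticktop [ 0.474  -0.3691  0.1254]
spigtop [0.577  0.0827 0.0959]
nozztop [0.5037 0.3672 0.1012]
mouth [0.4668 0.29   0.0774]
cup [ 0.295  -0.3396  0.0898]
jar [0.6903 0.3335 0.0948]
hubtop [ 0.5458 -0.0822  0.0519]
batt [[ 0.48  -0.382  0.018]] [[ 0.4682 -0.3786  0.018 ]]
yellow [[ 0.5998 -0.3888  0.    ]] [[ 0.5818 -0.3883  0.    ]]
```

Call:
send_rows(slide=[[35,-18,-4],[70,-36,-8],[110,-55,-12],[145,-73,-15],[180,-92,-20],[218,-110,-23],[250,-128,-27],[275,-140,-30]], roll=[0,0,0,0,0,0,0,0], claw=[1,1,1,1,1,1,1,1])

```text
t: 0.77
eef_pos: [0.4706, -0.3735, 0.2614]
tool_rot: [-0.001, 0.978, 0.209, 0.0]
contact_force: [0.3, -0.1, 0.4]
gripper_width: 0.999
grasp_force: 0.0
```

```bash
python3 - <<'E'
from h import *
o=bot.get_obs();print(o["t"],o["eef_pos"],o["tool_rot"],abs(o["joint_vel"]).max())
shot("wrist","w1")
E
```

```text
0.7667 [ 0.47057157 -0.37349903  0.26135301] [-6.62073488e-04  9.77887139e-01  2.09132004e-01  3.31949398e-04] 0.5647186898068967
```

View pics/w1.png

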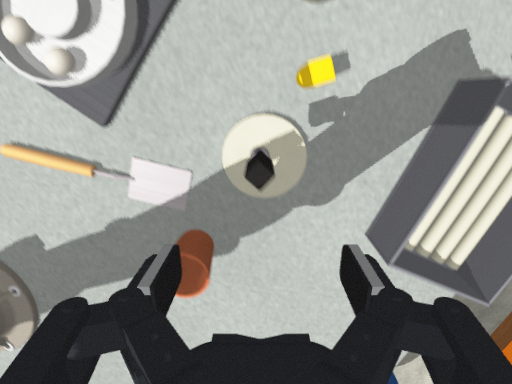

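The wrist view shows the batt as a light disc centred near (264,155). The black handle's top is near (260,172), with the yellow look-alike at (318,72) and the cup at (195,262).

```bash
python3 - <<'E'
from h import *
np.set_printoptions(precision=4,suppress=True)
m,im=shot("wrist","w2");o=bot.get_obs();print(o["eef_pos"])
hsv=cv2.cvtColor(im,cv2.COLOR_RGB2HSV)
b=im.max(2)<45
b[:130]=0;b[205:]=0;b[:,:225]=0;b[:,300:]=0
n,l,st,c=cv2.connectedComponentsWithStats(b.astype(np.uint8));i=1+st[1:,4].argmax();print(st[i],c[i])
k=(l==i).astype(np.uint8);cs,_=cv2.findContours(k,0,1);cc=max(cs,key=cv2.contourArea)
print("hull",cv2.approxPolyDP(cv2.convexHull(cc),2,True)[:,0].tolist())
lt=((im.min(2)>120)).astype(np.uint8);cv2.imwrite("pics/x.png",0*lt)
crop=cv2.resize(im[100:215,205:325,::-1],None,fx=5,fy=5,interpolation=cv2.INTER_CUBIC);cv2.imwrite("pics/c1.png",crop)
print(m["camera_from_world"][:3])
E
```

```text
[ 0.4731 -0.3714  0.2616]
[248 157  29  27 396] [262.2424 170.    ]
hull [[263, 157], [273, 167], [276, 183], [248, 183], [251, 168]]
[[ 0.4155 -0.9096 -0.0016 -0.5328]
 [-0.8631 -0.3949  0.3148  0.2139]
 [-0.287  -0.1294 -0.9492  0.4991]]
```

View pics/c1.png

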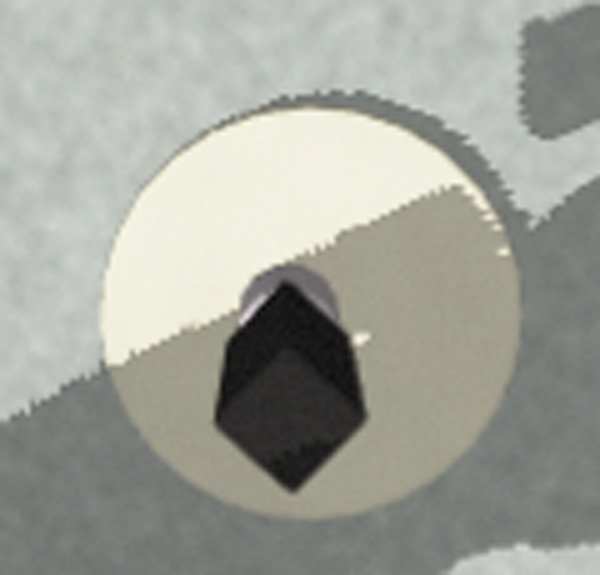

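The crop shows the top square's corners at (290,345), (368,413), (294,493) and (215,420), and the batt's ellipse spanning x 100..521 and y 105..520.

```bash
python3 - <<'E'
from h import *
np.set_printoptions(precision=4,suppress=True)
m=np.load("pics/w2_m.npy",allow_pickle=True).item()
f=lambda p:np.array(p)/5-.4+[205,100]
P=plane(m,f([(290,345),(368,413),(294,493),(215,420)]),.125);print(P,P.mean(0))
e=np.diff(np.r_[P,P[:1]],axis=0);print(np.linalg.norm(e,axis=1),np.degrees(np.arctan2(e[:,1],e[:,0]))%90)
Q=plane(m,f([(100,313),(521,313),(310,105),(310,520)]),.018);print(Q.mean(0),np.linalg.norm(Q[0]-Q[1]),np.linalg.norm(Q[2]-Q[3]))
o=bot.get_obs();w,x,y,z=o["tool_rot"];r=R.from_quat([x,y,z,w]).as_matrix();print(r,o["eef_pos"],o["t"])
E
```

```text
[[ 0.4866 -0.3662  0.125 ]
 [ 0.4802 -0.387   0.125 ]
 [ 0.4577 -0.3804  0.125 ]
 [ 0.4655 -0.3587  0.125 ]] [ 0.4725 -0.3731  0.125 ]
[0.0218 0.0234 0.0231 0.0224] [72.7785 73.6606 70.1653 70.4185]
[ 0.4724 -0.3797  0.018 ] 0.11847725566252773 0.11945361236764508
[[ 0.91    0.4146  0.0024]
 [ 0.4146 -0.91    0.0024]
 [ 0.0032 -0.0012 -1.    ]] [ 0.4731 -0.3714  0.2616] 0.8667
```

Call:
send_rows(slide=[[-1,1,10],[-1,1,20],[-1,1,30],[-1,1,40],[-1,1,50],[-1,1,60],[-1,1,75],[-1,1,85]], roll=[7,14,21,28,35,42,42.8,42.8], claw=[1,1,1,1,1,1,1,1])

```text
t: 1.53
eef_pos: [0.4669, -0.3789, 0.1747]
tool_rot: [-0.0, 0.986, -0.164, -0.001]
contact_force: [0.0, -0.4, -0.4]
gripper_width: 1.004
grasp_force: 0.0
```

Call:
send_rows(slide=[[0,0,20],[0,0,40],[0,0,60],[0,0,80],[0,0,97],[0,0,108],[0,0,112],[0,0,112]], roll=[0,0,0,0,0,0,0,0], claw=[1,1,1,1,1,1,1,1])

```text
t: 2.2
eef_pos: [0.4672, -0.3786, 0.0634]
tool_rot: [-0.0, 0.986, -0.164, -0.001]
contact_force: [0.3, -0.7, 0.5]
gripper_width: 0.998
grasp_force: 0.0
```

```bash
python3 - <<'E'
from h import *
np.set_printoptions(precision=4,suppress=True)
m,im=shot("wrist","w3");o=bot.get_obs();print(o["eef_pos"],o["tool_rot"],o["q"],o["contact_force"])
a,ai=shot("side","s3")
cv2.imwrite("pics/c3.png",np.hstack([cv2.resize(im,(448,336)),cv2.resize(ai[100:200,300:400],(336,336),interpolation=cv2.INTER_CUBIC)])[:,:,::-1])
E
```

```text
[ 0.4678 -0.379   0.0644] [ 0.      0.9865 -0.1639 -0.0001] [ 0.547   0.559   0.0401  1.8646 -0.0321  0.7188 -1.2948] [ 0.1478 -0.0936 -0.443 ]
```

View pics/c3.png

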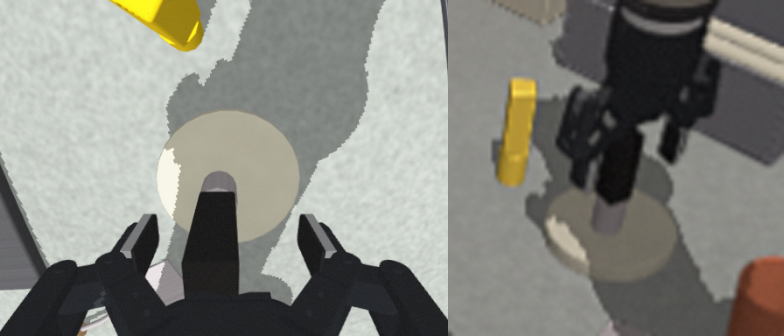

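The wrist view shows the handle about 17 px left of the middle between the fingers, so the tool should shift about 7 mm along -y. That agrees with the measured offset.

Call:
send_rows(slide=[[1,-3,0],[2.5,-7,0],[2.5,-7,0],[2.5,-7,0],[2.5,-7,0],[2.5,-7,0],[2.5,-7,0],[2.5,-7,0]], roll=[0,0,0,0,0,0,0,0], claw=[1,1,1,0,0,0,0,0], force=110)

```text
t: 2.97
eef_pos: [0.4724, -0.373, 0.0643]
tool_rot: [0.0, 0.986, -0.164, -0.0]
contact_force: [-0.8, 0.3, 0.8]
gripper_width: 0.3
grasp_force: 0.0
```

Call:
send_rows(slide=[[0,0,0],[0,0,0],[0,0,0],[0,0,0],[0,0,0],[0,0,-2],[0,0,-5],[0,0,-8]], roll=[0,0,0,0,0,0,0,0], claw=[0,0,0,0,0,0,0,0])

```text
t: 3.63
eef_pos: [0.4722, -0.3728, 0.0721]
tool_rot: [-0.0, 0.986, -0.164, -0.0]
contact_force: [0.3, -0.8, -2.3]
gripper_width: 0.27
grasp_force: 99.6
```

Call:
send_rows(slide=[[0,0,-15],[0,0,-35],[0,0,-55],[0,0,-75],[0,0,-95],[0,0,-115],[0,0,-125],[0,0,-128]], roll=[0,0,0,0,0,0,0,0], claw=[0,0,0,0,0,0,0,0])

```text
t: 4.3
eef_pos: [0.4734, -0.3736, 0.2023]
tool_rot: [0.001, 0.986, -0.164, 0.002]
contact_force: [-0.8, -0.0, -1.8]
gripper_width: 0.266
grasp_force: 99.6
```

```bash
python3 - <<'E'
from h import *
a=np.load("pics/scene0.npy");b=np.load("pics/side0.npy")
A=cv2.resize(a[175:255,205:335],None,fx=6,fy=6,interpolation=cv2.INTER_CUBIC)[:290*2]
B=cv2.resize(b[165:280,160:325],None,fx=4.5,fy=4.5,interpolation=cv2.INTER_CUBIC)
A=cv2.resize(a[180:250,210:330],None,fx=5,fy=4,interpolation=cv2.INTER_CUBIC)
B=cv2.resize(b[170:250,180:300],None,fx=5,fy=4,interpolation=cv2.INTER_CUBIC)
cv2.imwrite("pics/c4.png",np.vstack([A,B])[:,:,::-1]);print(A.shape,B.shape)
E
```

```text
(280, 600, 3) (320, 600, 3)
```

View pics/c4.png

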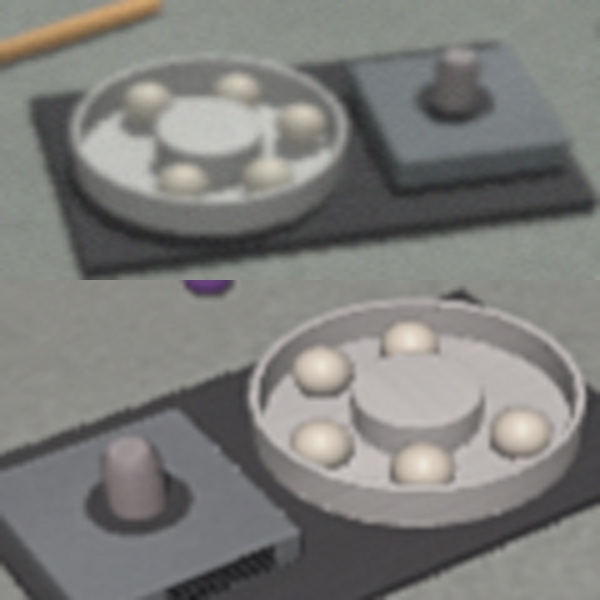

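The upper (scene) crop shows balls at (148,102), (237,88), (302,123), (268,175) and (183,182), with the gap at the left near (95,150). The lower (side) crop shows balls at (322,370), (410,340), (322,440), (422,465) and (522,432), with the gap at the upper right near (545,360).

```bash
python3 - <<'E'
from h import *
from scipy.optimize import least_squares
np.set_printoptions(precision=4,suppress=True)
s=bot.camera_model("scene");d=bot.camera_model("side")
fs=lambda p:(np.array(p,float)+.5)/[5,4]-.5+[210,180]
fd=lambda p:(np.array(p,float)-[0,280]+.5)/[5,4]-.5+[180,170]
for n,m,f,p in[("scene",s,fs,[(70,130),(350,125),(208,53),(110,80),(310,75),(110,188),(305,184)]),("side",d,fd,[(250,393),(585,400),(420,298),(300,330),(540,325),(290,460),(550,458),(420,490)])]:
    P=plane(m,f(p),.052)[:,:2]
    r=least_squares(lambda c:np.hypot(*(P-c[:2]).T)-c[2],[.55,-.08,.09]);print(n,r.x,r.fun*1e3)
print("hub",plane(s,fs([(210,127)]),.052),plane(d,fd([(417,391)]),.052))
print("spig",plane(s,fs([(460,53)]),.095),plane(d,fd([(130,442)]),.095),tri((s,d),(fs((460,53)),fd((130,442)))))
c=(plane(s,fs([(210,127)]),.052)+plane(d,fd([(417,391)]),.052))[0]/2
for m,f,p in[(s,fs,[(148,102),(237,88),(302,123),(268,175),(183,182)]),(d,fd,[(522,432),(422,465),(322,440),(322,370),(410,340)])]:
    P=plane(m,f(p),.037);v=P-c;print(P[:,:2],np.hypot(v[:,0],v[:,1]),np.degrees(np.arctan2(v[:,1],v[:,0])))
E
```

```text
scene [ 0.5439 -0.0788  0.0931] [-0.7989 -0.5582  1.7532 -2.8823  1.3817  3.1066 -2.0021]
side [ 0.5397 -0.0787  0.0912] [ 0.3207 -1.991   0.7247 -2.4824  1.9661  2.0215  0.5804 -1.1399]
hub [[ 0.5442 -0.079   0.052 ]] [[ 0.5392 -0.076   0.052 ]]
spig [[0.5726 0.09   0.095 ]] [[0.5787 0.0841 0.095 ]] [0.5761 0.0868 0.0988]
[[ 0.4829 -0.0977]
 [ 0.4913 -0.035 ]
 [ 0.55   -0.0139]
 [ 0.5976 -0.0616]
 [ 0.5823 -0.1153]] [0.0622 0.0659 0.0641 0.0581 0.0554] [-161.0242  139.8133   82.5297   15.8638  -42.9105]
[[ 0.4825 -0.0987]
 [ 0.5    -0.0398]
 [ 0.5534 -0.0183]
 [ 0.6017 -0.0641]
 [ 0.5881 -0.1204]] [0.0629 0.0562 0.0603 0.0615 0.0632] [-160.339   137.9289   78.8037   12.6125  -42.7625]
```

Call:
send_rows(slide=[[-2,-22,0],[-5,-58,0],[-8,-95,0],[-12,-133,0],[-15,-170,0],[-19,-207,0],[-21,-232,0],[-21.5,-241,0]], roll=[0,0,0,0,0,0,0,0], claw=[0,0,0,0,0,0,0,0])

```text
t: 4.97
eef_pos: [0.5305, -0.1321, 0.1991]
tool_rot: [-0.001, 0.987, -0.161, -0.001]
contact_force: [-0.4, 0.7, -1.3]
gripper_width: 0.27
grasp_force: 99.8
```

Call:
send_rows(slide=[[0,0,4],[0,0,10],[0,0,20],[0,0,28],[0,0,34],[0,0,38],[0,0,40],[0,0,40]], roll=[0,0,0,0,0,0,0,0], claw=[0,0,0,0,0,0,0,0])

```text
t: 5.63
eef_pos: [0.5298, -0.1383, 0.1597]
tool_rot: [0.0, 0.986, -0.164, -0.0]
contact_force: [-0.2, -0.9, -1.5]
gripper_width: 0.264
grasp_force: 99.8
```

```bash
python3 - <<'E'
from h import *
np.set_printoptions(precision=4,suppress=True)
m,im=shot("wrist","w5");o=bot.get_obs();print(o["t"],o["eef_pos"],o["tool_rot"],o["q"])
cv2.imwrite("pics/w5b.png",cv2.resize(im[:,:,::-1],(768,576),interpolation=cv2.INTER_CUBIC))
E
```

```text
5.6833 [ 0.5301 -0.1381  0.1602] [ 0.      0.9865 -0.164  -0.0001] [ 0.1771  0.3524 -0.0444  1.9286  0.0202  0.8612 -1.7781]
```

View pics/w5b.png

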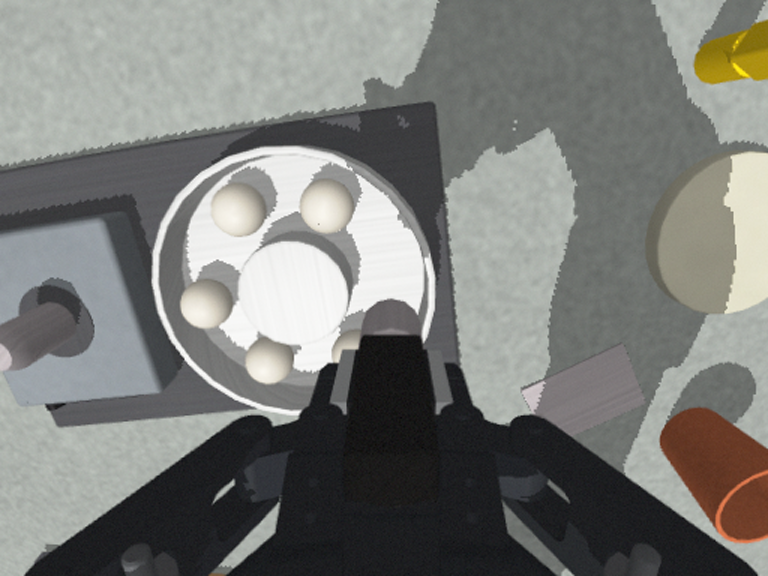

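The wrist view shows the hub top centred at about (293,294) in the enlarged image, and the rim's outer edge at x 153..435 with its top at y 147. The foot is over the gap, with no ball under it.

```bash
python3 - <<'E'
from h import *
from scipy.optimize import least_squares
np.set_printoptions(precision=4,suppress=True)
m=np.load("pics/w5_m.npy",allow_pickle=True).item()
f=lambda p:(np.array(p,float)+.5)/1.5-.5
H=plane(m,f([(238,291),(348,294),(293,240),(291,345),(255,255),(335,260),(262,333)]),.052)[:,:2]
Q=plane(m,f([(153,280),(435,285),(290,147),(200,178),(390,185),(290,413),(195,380)]),.052)[:,:2]
for P in(H,Q):
    r=least_squares(lambda c:np.hypot(*(P-c[:2]).T)-c[2],[.55,-.08,.09]);print(r.x,r.fun*1e3)
c=r.x[:2]
B=plane(m,f([(238,209),(327,206),(206,303),(269,359),(352,350)]),.037)[:,:2]-c;print(np.hypot(*B.T),np.degrees(np.arctan2(B[:,1],B[:,0])))
F=bot.get_obs()["eef_pos"][:2]-c;print(np.hypot(*F),np.degrees(np.arctan2(F[1],F[0])))
# foot bottom location: leading bottom edge
print(proj(m,[[*bot.get_obs()["eef_pos"][:2],.1602-.0463]])*1.5)
E
```

```text
[ 0.5412 -0.0778  0.0352] [ 0.3714 -0.6235  0.4959  0.2573 -0.8559  0.4772 -0.1224]
[ 0.5404 -0.0768  0.0908] [-1.1488 -0.4619  0.041  -1.827   2.0158 -2.9845  4.3654]
[0.0635 0.0594 0.0645 0.0581 0.0573] [  13.7796  -40.9373   80.1847  136.3548 -161.204 ]
0.06225157148351803 -99.56571838718082
[[388.7672 320.9427]]
```

Call:
send_rows(slide=[[0,0,10],[0,0,25],[0,0,42],[0,0,60],[0,0,74],[0,0,85],[0,0,91],[0,0,91.5]], roll=[0,0,0,0,0,0,0,0], claw=[0,0,0,0,0,0,0,0])

```text
t: 6.35
eef_pos: [0.5295, -0.1377, 0.0676]
tool_rot: [-0.0, 0.986, -0.164, -0.001]
contact_force: [-1.0, 0.2, -2.2]
gripper_width: 0.269
grasp_force: 99.8
```

```bash
python3 - <<'E'
from h import *
o=bot.get_obs();print(o["t"],o["eef_pos"],o["contact_force"],o["tool_rot"])
c=np.array([.5415,-.0778]);v=o["eef_pos"][:2]-c;print(np.hypot(*v),np.degrees(np.arctan2(v[1],v[0])))
w,x,y,z=o["tool_rot"];M=R.from_quat([x,y,z,w]).as_matrix()
def rows(t0,inc,r0=61):
    g=lambda a:61*np.array([np.cos(np.radians(a)),np.sin(np.radians(a)),0])
    print(t0,[[round(q,1) for q in (M.T@(g(t0+i)-g(t0)))[:2]]+[0] for i in inc])
t=-100.8
rows(t,[1,3,6,10,15,21,28,36]);t+=36
for k in range(6): rows(t+60*k,[7.5*i for i in range(1,9)])
rows(t+60,[7,13,18,22,25,27,28,28])
E
```

```text
6.35 [ 0.52947012 -0.13774368  0.06760573] [-0.96883763  0.21319657 -2.1949515 ] [-2.92772708e-06  9.86490805e-01 -1.63813995e-01 -9.30964673e-04]
0.06113888244916411 -101.34773781773576
-100.8 [[np.float64(1.1), np.float64(-0.2), 0], [np.float64(3.1), np.float64(-0.5), 0], [np.float64(6.3), np.float64(-1.2), 0], [np.float64(10.4), np.float64(-2.4), 0], [np.float64(15.3), np.float64(-4.3), 0], [np.float64(21.1), np.float64(-7.1), 0], [np.float64(27.4), np.float64(-11.1), 0], [np.float64(33.9), np.float64(-16.6), 0]]
-64.8 [[np.float64(5.4), np.float64(-5.9), 0], [np.float64(9.9), np.float64(-12.5), 0], [np.float64(13.5), np.float64(-19.6), 0], [np.float64(16.2), np.float64(-27.1), 0], [np.float64(17.9), np.float64(-34.9), 0], [np.float64(18.6), np.float64(-42.8), 0], [np.float64(18.2), np.float64(-50.8), 0], [np.float64(16.8), np.float64(-58.7), 0]]
-4.799999999999997 [[np.float64(-2.4), np.float64(-7.6), 0], [np.float64(-5.9), np.float64(-14.8), 0], [np.float64(-10.2), np.float64(-21.5), 0], [np.float64(-15.3), np.float64(-27.6), 0], [np.float64(-21.2), np.float64(-33.0), 0], [np.fl
[... 1122 characters left out ...]
43.8), 0]]
235.2 [[np.float64(7.8), np.float64(1.7), 0], [np.float64(15.8), np.float64(2.3), 0], [np.float64(23.7), np.float64(1.9), 0], [np.float64(31.6), np.float64(0.5), 0], [np.float64(39.2), np.float64(-1.9), 0], [np.float64(46.4), np.float64(-5.3), 0], [np.float64(53.1), np.float64(-9.7), 0], [np.float64(59.2), np.float64(-14.8), 0]]
-4.799999999999997 [[np.float64(-2.2), np.float64(-7.1), 0], [np.float64(-4.8), np.float64(-12.9), 0], [np.float64(-7.5), np.float64(-17.6), 0], [np.float64(-9.9), np.float64(-21.1), 0], [np.float64(-11.8), np.float64(-23.6), 0], [np.float64(-13.2), np.float64(-25.2), 0], [np.float64(-13.9), np.float64(-26.0), 0], [np.float64(-13.9), np.float64(-26.0), 0]]
```

Call:
send_rows(slide=[[1.1,-0.2,-0.5],[3.1,-0.5,-0.5],[6.3,-1.2,-0.5],[10.4,-2.4,-0.5],[15.3,-4.3,-0.5],[21.1,-7.1,-0.5],[27.4,-11.1,-0.5],[33.9,-16.6,-0.5]], roll=[0,0,0,0,0,0,0,0], claw=[0,0,0,0,0,0,0,0])

```text
t: 7.02
eef_pos: [0.5684, -0.1333, 0.0694]
tool_rot: [0.0, 0.986, -0.164, 0.0]
contact_force: [0.7, 0.1, -1.6]
gripper_width: 0.269
grasp_force: 99.8
```

Call:
send_rows(slide=[[5.4,-5.9,0],[9.9,-12.5,0],[13.5,-19.6,0],[16.2,-27.1,0],[17.9,-34.9,0],[18.6,-42.8,0],[18.2,-50.8,0],[16.8,-58.7,0]], roll=[0,0,0,0,0,0,0,0], claw=[0,0,0,0,0,0,0,0])

```text
t: 7.68
eef_pos: [0.6027, -0.0821, 0.0693]
tool_rot: [-0.0, 0.987, -0.164, 0.0]
contact_force: [0.9, 0.2, -1.7]
gripper_width: 0.27
grasp_force: 99.8
```

Call:
send_rows(slide=[[-2.4,-7.6,0],[-5.9,-14.8,0],[-10.2,-21.5,0],[-15.3,-27.6,0],[-21.2,-33,0],[-27.8,-37.5,0],[-34.9,-41.1,0],[-42.4,-43.8,0]], roll=[0,0,0,0,0,0,0,0], claw=[0,0,0,0,0,0,0,0])

```text
t: 8.35
eef_pos: [0.5759, -0.0272, 0.0694]
tool_rot: [-0.0, 0.986, -0.164, 0.0]
contact_force: [-0.3, 0.4, -1.3]
gripper_width: 0.266
grasp_force: 99.8
```

Call:
send_rows(slide=[[-7.8,-1.7,0],[-15.8,-2.3,0],[-23.7,-1.9,0],[-31.6,-0.5,0],[-39.2,1.9,0],[-46.4,5.3,0],[-53.1,9.7,0],[-59.2,14.8,0]], roll=[0,0,0,0,0,0,0,0], claw=[0,0,0,0,0,0,0,0])

```text
t: 9.02
eef_pos: [0.5149, -0.023, 0.0694]
tool_rot: [-0.0, 0.986, -0.164, 0.0]
contact_force: [0.2, 0.8, -1.8]
gripper_width: 0.266
grasp_force: 99.8
```

```bash
python3 - <<'E'
from h import *
o=bot.get_obs();print(o["t"],o["eef_pos"],o["contact_force"])
c=np.array([.5415,-.0778]);v=o["eef_pos"][:2]-c;print(np.hypot(*v),np.degrees(np.arctan2(v[1],v[0])))
m,im=shot("scene","s6")
M2,i2=shot("side","d6")
cv2.imwrite("pics/c6.png",np.hstack([cv2.resize(im[160:260,200:300],(400,400),interpolation=cv2.INTER_CUBIC),cv2.resize(i2[150:250,210:310],(400,400),interpolation=cv2.INTER_CUBIC)])[:,:,::-1])
E
```

```text
9.0167 [ 0.51491041 -0.02295844  0.06937819] [ 0.19682764  0.75570321 -1.84095005]
0.06094754042102412 115.86614382243903
```

View pics/c6.png

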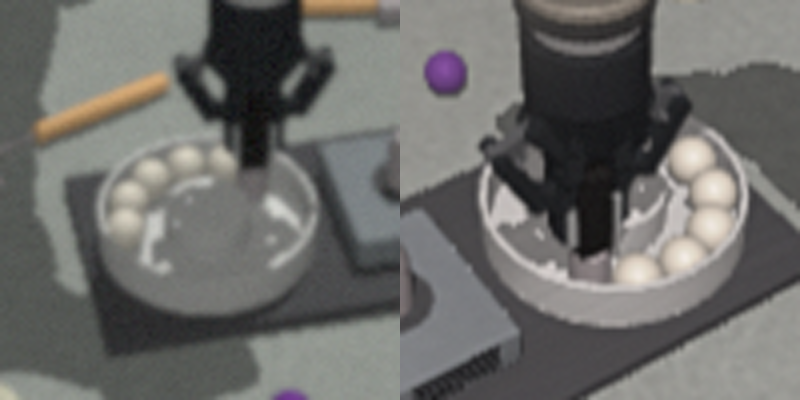

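Both views show all five balls in the pan in a row ahead of the foot, so I'll carry on stirring.

Call:
send_rows(slide=[[-5.4,5.9,0],[-9.9,12.5,0],[-13.5,19.6,0],[-16.2,27.1,0],[-17.9,34.9,0],[-18.6,42.8,0],[-18.2,50.8,0],[-16.8,58.7,0]], roll=[0,0,0,0,0,0,0,0], claw=[0,0,0,0,0,0,0,0])

```text
t: 9.78
eef_pos: [0.4805, -0.0738, 0.0693]
tool_rot: [0.0, 0.986, -0.164, -0.0]
contact_force: [-0.1, 0.1, -1.8]
gripper_width: 0.271
grasp_force: 99.7
```

Call:
send_rows(slide=[[2.4,7.6,0],[5.9,14.8,0],[10.2,21.5,0],[15.3,27.6,0],[21.2,33,0],[27.8,37.5,0],[34.9,41.1,0],[42.4,43.8,0]], roll=[0,0,0,0,0,0,0,0], claw=[0,0,0,0,0,0,0,0])

```text
t: 10.45
eef_pos: [0.5073, -0.1287, 0.0692]
tool_rot: [0.0, 0.986, -0.164, -0.0]
contact_force: [0.3, 0.1, -2.4]
gripper_width: 0.267
grasp_force: 99.7
```

Call:
send_rows(slide=[[7.8,1.7,0],[15.8,2.3,0],[23.7,1.9,0],[31.6,0.5,0],[39.2,-1.9,0],[46.4,-5.3,0],[53.1,-9.7,0],[59.2,-14.8,0]], roll=[0,0,0,0,0,0,0,0], claw=[0,0,0,0,0,0,0,0])

```text
t: 11.12
eef_pos: [0.5684, -0.1329, 0.0693]
tool_rot: [0.0, 0.986, -0.164, -0.0]
contact_force: [-0.2, 0.4, -1.9]
gripper_width: 0.267
grasp_force: 99.7
```

Call:
send_rows(slide=[[5.4,-5.9,0],[9.9,-12.5,0],[13.5,-19.6,0],[16.2,-27.1,0],[17.9,-34.9,0],[18.6,-42.8,0],[18.2,-50.8,0],[16.8,-58.7,0]], roll=[0,0,0,0,0,0,0,0], claw=[0,0,0,0,0,0,0,0])

```text
t: 11.78
eef_pos: [0.6026, -0.0822, 0.0693]
tool_rot: [0.0, 0.986, -0.164, 0.0]
contact_force: [0.2, -0.7, -1.6]
gripper_width: 0.267
grasp_force: 99.7
```

Call:
send_rows(slide=[[-2.4,-7.6,0],[-5.9,-14.8,0],[-10.2,-21.5,0],[-15.3,-27.6,0],[-21.2,-33,0],[-27.8,-37.5,0],[-34.9,-41.1,0],[-42.4,-43.8,0]], roll=[0,0,0,0,0,0,0,0], claw=[0,0,0,0,0,0,0,0])

```text
t: 12.45
eef_pos: [0.576, -0.0273, 0.0694]
tool_rot: [-0.0, 0.986, -0.164, 0.0]
contact_force: [0.4, -0.2, -1.5]
gripper_width: 0.27
grasp_force: 99.7
```

Call:
send_rows(slide=[[-7.8,-1.7,0],[-15.8,-2.3,0],[-23.7,-1.9,0],[-31.6,-0.5,0],[-39.2,1.9,0],[-46.4,5.3,0],[-53.1,9.7,0],[-59.2,14.8,0]], roll=[0,0,0,0,0,0,0,0], claw=[0,0,0,0,0,0,0,0])

```text
t: 13.12
eef_pos: [0.5149, -0.023, 0.0694]
tool_rot: [-0.0, 0.986, -0.164, 0.0]
contact_force: [-0.1, -1.3, -0.3]
gripper_width: 0.27
grasp_force: 99.7
```

```bash
cat > balls.py <<'E'
from h import *
import sys
o=bot.get_obs();print(o["t"],o["eef_pos"],o["contact_force"])
c=np.array([.5415,-.0778]);v=o["eef_pos"][:2]-c;print(np.hypot(*v),np.degrees(np.arctan2(v[1],v[0])))
m,im=shot("side",sys.argv[1])
g=cv2.cvtColor(im,cv2.COLOR_RGB2LAB).astype(int)
k=((im[:,:,0].astype(int)>165)&(g[:,:,2]>132)).astype(np.uint8);k[:140]=0;k[260:]=0;k[:,:200]=0;k[:,320:]=0
n,l,st,ce=cv2.connectedComponentsWithStats(k)
for i in range(1,n):
    if st[i,4]>15: print(st[i],plane(m,[ce[i]],.037)[0])
E
python3 balls.py d7
```

```text
13.1167 [ 0.51490152 -0.02297202  0.06936953] [-0.11124336 -1.29453579 -0.28675159]
0.0609392075114595 115.87923160066755
[316 140   4  16  49] [ 0.58110531 -0.36978616  0.037     ]
[274 185  20  34 328] [ 0.49495745 -0.11392631  0.037     ]
[262 214  11   7  69] [ 0.49141926 -0.04175901  0.037     ]
[311 249   9  11  54] [ 0.32391043 -0.03727497  0.037     ]
```

Call:
send_rows(slide=[[-5.4,5.9,0],[-9.9,12.5,0],[-13.5,19.6,0],[-16.2,27.1,0],[-17.9,34.9,0],[-18.6,42.8,0],[-18.2,50.8,0],[-16.8,58.7,0]], roll=[0,0,0,0,0,0,0,0], claw=[0,0,0,0,0,0,0,0])

```text
t: 13.83
eef_pos: [0.4805, -0.0738, 0.0693]
tool_rot: [0.0, 0.986, -0.164, -0.0]
contact_force: [0.6, 0.3, -0.8]
gripper_width: 0.265
grasp_force: 99.7
```

Call:
send_rows(slide=[[2.4,7.6,0],[5.9,14.8,0],[10.2,21.5,0],[15.3,27.6,0],[21.2,33,0],[27.8,37.5,0],[34.9,41.1,0],[42.4,43.8,0]], roll=[0,0,0,0,0,0,0,0], claw=[0,0,0,0,0,0,0,0])

```text
t: 14.5
eef_pos: [0.5073, -0.1287, 0.0692]
tool_rot: [-0.0, 0.986, -0.164, -0.0]
contact_force: [-0.1, -0.4, -1.4]
gripper_width: 0.268
grasp_force: 99.7
```

Call:
send_rows(slide=[[7.8,1.7,0],[15.8,2.3,0],[23.7,1.9,0],[31.6,0.5,0],[39.2,-1.9,0],[46.4,-5.3,0],[53.1,-9.7,0],[59.2,-14.8,0]], roll=[0,0,0,0,0,0,0,0], claw=[0,0,0,0,0,0,0,0])

```text
t: 15.17
eef_pos: [0.5684, -0.1329, 0.0693]
tool_rot: [0.0, 0.986, -0.164, -0.0]
contact_force: [0.2, 0.1, -1.3]
gripper_width: 0.267
grasp_force: 99.7
```

Call:
send_rows(slide=[[5.4,-5.9,0],[9.9,-12.5,0],[13.5,-19.6,0],[16.2,-27.1,0],[17.9,-34.9,0],[18.6,-42.8,0],[18.2,-50.8,0],[16.8,-58.7,0]], roll=[0,0,0,0,0,0,0,0], claw=[0,0,0,0,0,0,0,0])

```text
t: 15.83
eef_pos: [0.6027, -0.0822, 0.0693]
tool_rot: [0.0, 0.986, -0.164, 0.0]
contact_force: [-0.3, -0.1, -2.2]
gripper_width: 0.269
grasp_force: 99.7
```

Call:
send_rows(slide=[[-2.2,-7.1,0],[-4.8,-12.9,0],[-7.5,-17.6,0],[-9.9,-21.1,0],[-11.8,-23.6,0],[-13.2,-25.2,0],[-13.9,-26,0],[-13.9,-26,0]], roll=[0,0,0,0,0,0,0,0], claw=[0,0,0,0,0,0,0,0])

```text
t: 16.5
eef_pos: [0.5975, -0.054, 0.0693]
tool_rot: [0.0, 0.986, -0.164, -0.0]
contact_force: [0.6, -0.5, -1.8]
gripper_width: 0.268
grasp_force: 99.7
```

Call:
send_rows(slide=[[2,2,0],[4,4,0],[4,4,-5],[4,4,-18],[4,4,-38],[4,4,-62],[4,4,-88],[4,4,-112]], roll=[0,0,0,0,0,0,0,0], claw=[0,0,0,0,0,0,0,0])

```text
t: 17.17
eef_pos: [0.6004, -0.0591, 0.1839]
tool_rot: [-0.0, 0.986, -0.164, 0.001]
contact_force: [0.6, -0.4, -1.7]
gripper_width: 0.268
grasp_force: 99.7
```

```bash
python3 balls.py d8; python3 - <<'E'
from h import *
o=bot.get_obs()["eef_pos"];print(tool((np.array([.4745,-.376,.200])-o)*1e3))
E
```

```text
17.1667 [ 0.6003731  -0.05911471  0.18393015] [ 0.57347616 -0.41964816 -1.66716022]
0.06176715924376336 17.608526231896768
[317 140   3  16  46] [ 0.58152609 -0.37085609  0.037     ]
[233 196  24  24 245] [ 0.55895335 -0.0201492   0.037     ]
[271 211  11   9  76] [ 0.48033663 -0.06322182  0.037     ]
[258 214  12   8  71] [ 0.49769978 -0.03420411  0.037     ]
[311 249   9  11  54] [ 0.32391043 -0.03727497  0.037     ]
[-19.18534808 341.31823405 -12.00993202]
```

Call:
send_rows(slide=[[-1,15,-10],[-2,42,-12],[-4,77,-12],[-7,114,-12],[-9,152,-12],[-11,190,-12],[-13,228,-12],[-15,265,-12]], roll=[0,0,0,0,0,0,0,0], claw=[0,0,0,0,0,0,0,0])

```text
t: 17.88
eef_pos: [0.4994, -0.3068, 0.1946]
tool_rot: [0.0, 0.986, -0.164, 0.001]
contact_force: [0.6, -0.4, -0.8]
gripper_width: 0.266
grasp_force: 99.8
```

Call:
send_rows(slide=[[-2,32,0],[-3,56,0],[-4,70,2],[-4.5,76,10],[-4.5,77,20],[-4.5,77,30],[-4.5,77,38],[-4.5,77,40]], roll=[0,0,0,0,0,0,0,0], claw=[0,0,0,0,0,0,0,0])

```text
t: 18.55
eef_pos: [0.4711, -0.3738, 0.151]
tool_rot: [-0.001, 0.987, -0.163, -0.002]
contact_force: [-0.0, -0.1, -1.9]
gripper_width: 0.266
grasp_force: 99.8
```

```bash
python3 - <<'E'
from h import *
bot.read_camera("wrist");o=bot.get_obs();print(o["t"],o["eef_pos"],o["contact_force"]);print(tool((np.array([.4735,-.3765,.0645])-o["eef_pos"])*1e3))
E
```

```text
18.6 [ 0.47117459 -0.37420759  0.15140301] [ 0.69293308  0.20628748 -1.81535772]
[ 3.19428774  1.54857124 86.89185459]
```

Call:
send_rows(slide=[[1,1,12],[1,1,28],[1,1,45],[1,1,60],[1,1,72],[1,1,79],[1,1,83],[1,1,85]], roll=[0,0,0,0,0,0,0,0], claw=[0,0,0,0,0,0,0,0])

```text
t: 19.27
eef_pos: [0.4719, -0.3776, 0.0679]
tool_rot: [-0.0, 0.986, -0.164, -0.0]
contact_force: [-0.2, -0.5, -1.5]
gripper_width: 0.269
grasp_force: 99.8
```

Call:
send_rows(slide=[[0,0,0.5],[0,0,1],[0,0,1.5],[0,0,1.5],[0,0,1.5],[0,0,1.5],[0,0,1.5],[0,0,1.5]], roll=[0,0,0,0,0,0,0,0], claw=[0,0,0,0,0,0,0,0])

```text
t: 19.93
eef_pos: [0.4718, -0.3777, 0.0669]
tool_rot: [0.0, 0.986, -0.164, 0.0]
contact_force: [-1.0, -0.0, -2.5]
gripper_width: 0.268
grasp_force: 99.8
```

Call:
send_rows(slide=[[0,0,0.5],[0,0,1],[0,0,1.5],[0,0,2],[0,0,2.5],[0,0,2.5],[0,0,2.5],[0,0,2.5]], roll=[0,0,0,0,0,0,0,0], claw=[0,0,0,0,0,0,0,0])

```text
t: 20.6
eef_pos: [0.4718, -0.3776, 0.0645]
tool_rot: [-0.0, 0.986, -0.164, 0.0]
contact_force: [-1.8, 0.8, 3.7]
gripper_width: 0.271
grasp_force: 100.1
```

Contact: the force along z rose by about 6 N. Now I'll release slowly and retreat.

Call:
send_rows(slide=[[0,0,0],[0,0,0],[0,0,0],[0,0,0],[0,0,0],[0,0,0],[0,0,0],[0,0,0]], roll=[0,0,0,0,0,0,0,0], claw=[0.3,0.35,0.45,0.6,0.8,1,1,1])

```text
t: 21.27
eef_pos: [0.4718, -0.3776, 0.0643]
tool_rot: [0.0, 0.986, -0.164, -0.0]
contact_force: [-0.4, -0.0, -0.4]
gripper_width: 0.998
grasp_force: 0.0
```

Call:
send_rows(slide=[[0,0,-5],[0,0,-20],[0,0,-45],[0,0,-75],[0,0,-105],[0,0,-140],[0,0,-170],[0,0,-190]], roll=[0,0,0,0,0,0,0,0], claw=[1,1,1,1,1,1,1,1])

```text
t: 21.93
eef_pos: [0.4725, -0.3783, 0.2584]
tool_rot: [0.001, 0.986, -0.164, 0.002]
contact_force: [-0.3, -0.6, 0.2]
gripper_width: 0.998
grasp_force: 0.0
```

```bash
python3 - <<'E'
from h import *
np.set_printoptions(precision=4,suppress=True)
o=bot.get_obs();print(o["t"],o["eef_pos"],o["q"])
m,im=shot("wrist","w9")
b=im.max(2)<50
b[:90]=0;b[260:]=0;b[:,:200]=0;b[:,320:]=0
n,l,st,c=cv2.connectedComponentsWithStats(b.astype(np.uint8))
for i in range(1,n):
    if st[i,4]>60:print(st[i],c[i])
print("expected top/grip px",proj(m,[[.472,-.3776,.125],[.472,-.3776,.054]]))
a=np.load("pics/scene0.npy");s=bot.camera_model("scene")
print(tool((np.array([.5037,.365,.30])-o["eef_pos"])*1e3))
# nozzle coarse from scene0/side0
E
```

```text
21.9333 [ 0.4725 -0.3783  0.2584] [ 0.5011  0.3356  0.091   1.7072 -0.0338  1.0959 -1.2978]
[249 159  22  34 725] [259.5145 175.909 ]
expected top/grip px [[259.1224 181.3741]
 [259.3196 165.3814]]
[-210.6805 -713.2951  -45.1822]
```

Call:
send_rows(slide=[[-4,-15,-3],[-12,-42,-8],[-23,-78,-13],[-34,-116,-18],[-45,-154,-23],[-57,-192,-28],[-68,-230,-33],[-79,-268,-35]], roll=[0,0,0,0,0,0,0,0], claw=[1,1,1,1,1,1,1,1])

```text
t: 22.65
eef_pos: [0.4835, -0.0967, 0.2903]
tool_rot: [0.0, 0.986, -0.164, 0.001]
contact_force: [0.9, -0.2, 1.0]
gripper_width: 0.997
grasp_force: 0.0
```

Call:
send_rows(slide=[[-11,-38,0],[-22,-76,0],[-34,-114,0],[-45,-152,0],[-56,-190,0],[-67,-228,0],[-79,-266,0],[-90,-304,0]], roll=[0,0,0,0,0,0,0,0], claw=[1,1,1,1,1,1,1,1])

```text
t: 23.32
eef_pos: [0.4963, 0.2201, 0.2896]
tool_rot: [-0.0, 0.986, -0.164, 0.0]
contact_force: [0.7, -0.7, -0.3]
gripper_width: 1.001
grasp_force: 0.0
```

Call:
send_rows(slide=[[-10,-35,0],[-20,-68,0],[-30,-98,0],[-36,-120,0],[-40,-134,0],[-42,-140,0],[-42,-141,0],[-42,-141,0]], roll=[-7,-14,-21,-28,-35,-42,-49,-56], claw=[1,1,1,1,1,1,1,1])

```text
t: 23.98
eef_pos: [0.5022, 0.3661, 0.2891]
tool_rot: [-0.0, 0.947, 0.322, -0.0]
contact_force: [0.3, 0.0, -0.8]
gripper_width: 0.999
grasp_force: 0.0
```

Call:
send_rows(slide=[[0,0,0],[0,0,0],[0,0,0],[0,0,0],[0,0,0],[0,0,0],[0,0,0],[0,0,0]], roll=[-7,-14,-21,-27,-27,-27,-27,-27], claw=[1,1,1,1,1,1,1,1])

```text
t: 24.65
eef_pos: [0.5026, 0.3652, 0.2893]
tool_rot: [0.0, 0.848, 0.53, 0.0]
contact_force: [0.1, 0.2, 0.6]
gripper_width: 0.998
grasp_force: 0.0
```

```bash
python3 - <<'E'
from h import *
o=bot.get_obs();print(o["t"],o["eef_pos"],o["tool_rot"],o["q"])
m,im=shot("wrist","w10");cv2.imwrite("pics/w10b.png",cv2.resize(im[:300,100:420,::-1],None,fx=2,fy=2,interpolation=cv2.INTER_CUBIC))
E
```

```text
24.65 [0.50264889 0.365218   0.28933102] [1.05599806e-04 8.48000466e-01 5.29995470e-01 1.66901005e-05] [-0.27639115  0.40676969 -0.61028184  1.58929061  0.2438392   1.22269771
 -1.3855911 ]
```

View pics/w10b.png

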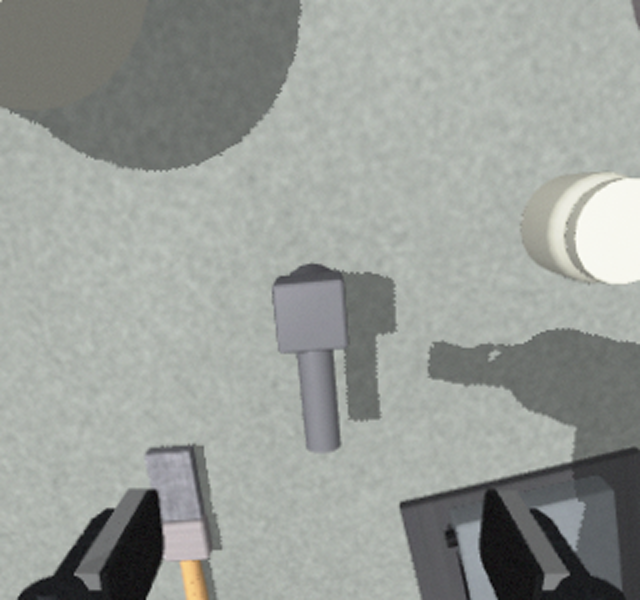

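The crop shows the nozzle's top face with corners at (273,284), (344,279), (348,348) and (277,353). The spout points down the picture to about (323,448).

```bash
python3 - <<'E'
from h import *
np.set_printoptions(precision=4,suppress=True)
m=np.load("pics/w10_m.npy",allow_pickle=True).item()
f=lambda p:(np.array(p,float)+.5)/2-.5+[100,0]
P=plane(m,f([(273,284),(344,279),(348,348),(277,353)]),.095);c=P.mean(0);print(P,c)
e=np.diff(np.r_[P,P[:1]],axis=0);print(np.linalg.norm(e,axis=1),np.degrees(np.arctan2(e[:,1],e[:,0])))
M=plane(m,f([(323,446)]),.087)[0];v=M-c;print("spout",np.hypot(*v[:2]),np.degrees(np.arctan2(v[1],v[0])))
o=bot.get_obs();w,x,y,z=o["tool_rot"];T=R.from_quat([x,y,z,w]).as_matrix();print("tool x,y ang",np.degrees(np.arctan2(T[1,:2],T[0,:2])))
print(tool((np.r_[c[:2],.075-.0187]-o["eef_pos"])*1e3),o["eef_pos"])
E
```

```text
[[0.4896 0.404  0.095 ]
 [0.5291 0.3881 0.095 ]
 [0.5132 0.3484 0.095 ]
 [0.472  0.3648 0.095 ]] [0.501  0.3763 0.095 ]
[0.0426 0.0428 0.0443 0.043 ] [ -21.983  -111.9364  158.1817   65.8391]
spout 0.09074737243509352 -111.07098701849324
tool x,y ang [ 64.0426 -25.9574]
[  9.2121  -6.3773 233.074 ] [0.5026 0.3653 0.2894]
```

Call:
send_rows(slide=[[4,-3,5],[9,-6,15],[9.2,-6.4,30],[9.2,-6.4,50],[9.2,-6.4,75],[9.2,-6.4,100],[9.2,-6.4,125],[9.2,-6.4,145]], roll=[-2,-4,-4,-4,-4,-4,-4,-4], claw=[1,1,1,1,1,1,1,1])

```text
t: 25.37
eef_pos: [0.4996, 0.3764, 0.1413]
tool_rot: [-0.0, 0.828, 0.561, -0.001]
contact_force: [0.3, 0.1, 0.3]
gripper_width: 1.0
grasp_force: 0.0
```

Call:
send_rows(slide=[[0,0,18],[0,0,36],[0,0,54],[0,0,70],[0,0,80],[0,0,86],[0,0,88],[0,0,88]], roll=[0,0,0,0,0,0,0,0], claw=[1,1,1,1,1,1,1,1])

```text
t: 26.03
eef_pos: [0.5007, 0.3767, 0.056]
tool_rot: [-0.0, 0.828, 0.56, -0.0]
contact_force: [-0.4, -0.5, 0.2]
gripper_width: 1.0
grasp_force: 0.0
```

Call:
send_rows(slide=[[0,0,0],[0,0,0],[0,0,0],[0,0,0],[0,0,0],[0,0,0],[0,0,0],[0,0,0]], roll=[0,0,0,0,0,0,0,0], claw=[0.6,0.5,0.4,0.3,0.3,0.2,0.2,0.2], force=60)

```text
t: 26.7
eef_pos: [0.5014, 0.3768, 0.0572]
tool_rot: [-0.0, 0.828, 0.56, 0.001]
contact_force: [-0.7, 0.1, 6.2]
gripper_width: 0.507
grasp_force: 61.4
```

Call:
send_rows(slide=[[0,0,0],[0,0,-2],[0,0,-8],[0,0,-20],[0,0,-40],[0,0,-65],[0,0,-90],[0,0,-115]], roll=[0,0,0,0,0,0,0,0], claw=[0.2,0.2,0.2,0.2,0.2,0.2,0.2,0.2])

```text
t: 27.37
eef_pos: [0.5006, 0.3762, 0.1731]
tool_rot: [-0.0, 0.828, 0.56, -0.0]
contact_force: [0.4, 0.6, -1.3]
gripper_width: 0.509
grasp_force: 61.0
```

```bash
python3 - <<'E'
from h import *
o=bot.get_obs();print(o["t"],o["eef_pos"],o["tool_rot"])
w,x,y,z=o["tool_rot"];T=R.from_quat([x,y,z,w]).as_matrix();print("tool x,y ang",np.degrees(np.arctan2(T[1,:2],T[0,:2])))
print(tool((np.array([.5762,.0872,.20])-o["eef_pos"])*1e3))
E
```

```text
27.3667 [0.50058873 0.37623196 0.17310219] [-7.92520512e-05  8.28304740e-01  5.60277824e-01 -1.05526814e-04]
tool x,y ang [ 68.15002795 -21.84997328]
[-240.12986074  177.74395881  -26.92150829]
```

Call:
send_rows(slide=[[-12,7,-12],[-35,20,-30],[-67,38,-45],[-100,57,-60],[-133,76,-75],[-167,95,-87],[-200,114,-95],[-233,133,-97]], roll=[0,0,0,0,0,0,0,0], claw=[0.2,0.2,0.2,0.2,0.2,0.2,0.2,0.2])

```text
t: 28.03
eef_pos: [0.538, 0.1092, 0.271]
tool_rot: [0.001, 0.828, 0.56, 0.002]
contact_force: [0.6, -0.4, -1.3]
gripper_width: 0.507
grasp_force: 61.1
```

Call:
send_rows(slide=[[-30,17,0],[-55,32,0],[-70,40,0],[-76,44,0],[-77,44,0],[-77,44,0],[-77,44,0],[-77,44,0]], roll=[0,-2,-5,-8,-10.4,-10.4,-10.4,-10.4], claw=[0.2,0.2,0.2,0.2,0.2,0.2,0.2,0.2])

```text
t: 28.7
eef_pos: [0.5495, 0.0234, 0.2687]
tool_rot: [0.0, 0.774, 0.633, 0.0]
contact_force: [-0.5, -0.1, -1.9]
gripper_width: 0.511
grasp_force: 61.0
```

```bash
python3 - <<'E'
from h import *
np.set_printoptions(precision=4,suppress=True)
m,im=shot("wrist","w11");o=bot.get_obs();print(o["t"],o["eef_pos"],o["tool_rot"])
print("exp",proj(m,[[.5762,.0872,.095],[.5762,.0872,.045],[.5415,-.0778,.052]]))
cv2.imwrite("pics/w11b.png",np.hstack([cv2.resize(im[:,60:460],(450,432)),cv2.resize(im[60:140,220:300],(320,432)[:1]*2,interpolation=cv2.INTER_CUBIC) if 0 else np.vstack([cv2.resize(im[50:150,210:310],(350,350),interpolation=cv2.INTER_CUBIC),np.zeros((82,350,3),np.uint8)])])[:,:,::-1])
E
```

```text
28.75 [0.5496 0.0235 0.2686] [0.     0.7741 0.633  0.0001]
exp [[272.6719 109.2769]
 [270.975  107.4831]
 [268.8987 231.0046]]
```

View pics/w11b.png

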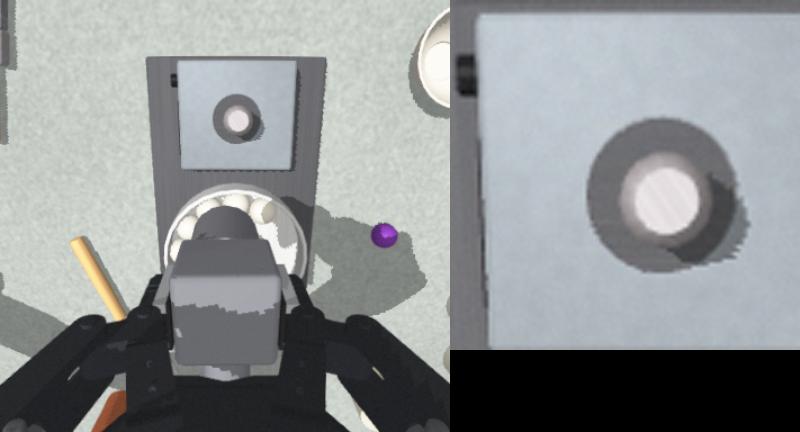

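The wrist view shows the spigot's white top end at about (272,107) in the full picture. The base plate's far corners are at (147,57) and (326,57) in the left half, and the nozzle is held square in the fingers. All the balls are in the pan.

```bash
python3 - <<'E'
from h import *
np.set_printoptions(precision=4,suppress=True)
m=np.load("pics/w11_m.npy",allow_pickle=True).item();im=np.load("pics/w11.npy")
k=(im.min(2)>185).astype(np.uint8);k[:90]=0;k[125:]=0;k[:,:255]=0;k[:,290:]=0
n,l,st,ce=cv2.connectedComponentsWithStats(k);i=1+st[1:,4].argmax();print(st[i],ce[i])
S=plane(m,[ce[i]],.095)[0];print("spig",S, "diam mm",2*np.sqrt(st[i,4]/np.pi)*(m["camera_from_world"]@np.r_[S,1])[2]/.28135)
f=lambda p:(np.array(p,float)+.5)/1.125-.5+[60,0]
C=plane(m,f([(147,57),(326,57),(160,270),(314,270)]),.015);print(C)
a=C[1]-C[0];print("xaxis len/ang",np.hypot(*a[:2]),np.degrees(np.arctan2(a[1],a[0])));
for v in(C[0]-C[2],C[1]-C[3]):print("edge ang",np.degrees(np.arctan2(v[1],v[0])))
B=plane(m,f([(178,61),(297,61),(181,169),(294,169)]),.045);print(B)
for i,j in((0,1),(2,3),(2,0),(3,1)):
    v=B[j]-B[i];print("box",np.hypot(*v[:2]),np.degrees(np.arctan2(v[1],v[0])))
c=np.array([.5413,-.0777]);v=S[:2]-c;print("pan->spig",np.hypot(*v),np.degrees(np.arctan2(v[1],v[0])))
o=bot.get_obs();w,x,y,z=o["tool_rot"];T=R.from_quat([x,y,z,w]).as_matrix();print("tool x ang",np.degrees(np.arctan2(T[1,0],T[0,0])),o["eef_pos"])
H=plane(m,f([(172,279),(275,277),(279,360),(175,363)]),o["eef_pos"][2]+.0378);print(H,"head in tool",T.T@(H.mean(0)-o["eef_pos"])*1e3)
print("move",T.T@(np.r_[S[:2],.20]-o["eef_pos"])*1e3)
E
```

```text
[262  98  19  19 285] [271.0526 106.7228]
spig [0.575  0.0902 0.095 ] diam mm 20.572232425398745
[[ 0.4887  0.1772  0.015 ]
 [ 0.691   0.1366  0.015 ]
 [ 0.4321 -0.091   0.015 ]
 [ 0.6456 -0.1346  0.015 ]]
xaxis len/ang 0.20628297161368633 -11.343332162440031
edge ang 78.07815028231983
edge ang 80.50661553801504
[[0.5259 0.1609 0.045 ]
 [0.6503 0.1359 0.045 ]
 [0.5014 0.0471 0.045 ]
 [0.6311 0.0209 0.045 ]]
box 0.12687174767069867 -11.338671492517275
box 0.1322965845525102 -11.435828141632715
box 0.11641689857110929 77.82461657100897
box 0.11668828019446349 80.49048965257998
pan->spig 0.1712359820508683 78.65727225910739
tool x ang 78.54751074529298 [0.5496 0.0235 0.2686]
[[0.5335 0.0472 0.3064]
 [0.5719 0.0403 0.3064]
 [0.5678 0.0002 0.3064]
 [0.5243 0.0075 0.3064]] head in tool [  0.3116  -0.2322 -37.8   ]
move [70.4413 11.6453 68.6319]
```

Call:
send_rows(slide=[[10,2,5],[28,5,15],[46,8,30],[60,10,45],[67,11.5,60],[69.7,11.7,72],[69.7,11.7,82],[69.7,11.7,90]], roll=[0,0,0,0,0,0,0,0], claw=[0.2,0.2,0.2,0.2,0.2,0.2,0.2,0.2])

```text
t: 29.42
eef_pos: [0.5746, 0.0881, 0.1768]
tool_rot: [-0.0, 0.774, 0.633, -0.001]
contact_force: [-0.6, -0.7, -1.8]
gripper_width: 0.512
grasp_force: 61.1
```

Call:
send_rows(slide=[[0,0,6],[0,0,12],[0,0,17],[0,0,21],[0,0,25],[0,0,28],[0,0,30],[0,0,32]], roll=[0,0,0,0,0,0,0,0], claw=[0.2,0.2,0.2,0.2,0.2,0.2,0.2,0.2])

```text
t: 30.08
eef_pos: [0.5752, 0.0888, 0.1463]
tool_rot: [0.0, 0.774, 0.633, 0.0]
contact_force: [0.6, 0.6, -2.0]
gripper_width: 0.509
grasp_force: 61.1
```

```bash
python3 - <<'E'
from h import *
bot.read_camera("wrist")
o=bot.get_obs();print(o["t"],o["eef_pos"],o["contact_force"],o["torque"]);print(tool((np.array([.575,.0895,.1022])-o["eef_pos"])*1e3))
E
```

```text
30.1333 [0.57493761 0.08870225 0.14592145] [-1.14649518 -0.18353604 -2.12758406] [ 0.00928217 -0.02014753  0.04415998]
[ 0.79893357 -0.0884468  43.72138205]
```

Call:
send_rows(slide=[[0.4,0,2],[0.8,0,4],[0.8,0,6],[0.8,0,8],[0.8,0,10],[0.8,0,12],[0.8,0,14],[0.8,0,15]], roll=[0,0,0,0,0,0,0,0], claw=[0.2,0.2,0.2,0.2,0.2,0.2,0.2,0.2])

```text
t: 30.8
eef_pos: [0.5751, 0.0895, 0.1309]
tool_rot: [-0.0, 0.774, 0.633, -0.0]
contact_force: [-0.4, 0.3, -1.7]
gripper_width: 0.507
grasp_force: 61.1
```

Call:
send_rows(slide=[[0,0,2],[0,0,5],[0,0,8],[0,0,11],[0,0,14],[0,0,17],[0,0,19],[0,0,20]], roll=[0,0,0,0,0,0,0,0], claw=[0.2,0.2,0.2,0.2,0.2,0.2,0.2,0.2])

```text
t: 31.47
eef_pos: [0.575, 0.0894, 0.1109]
tool_rot: [-0.0, 0.774, 0.633, -0.0]
contact_force: [-0.1, 0.3, -1.6]
gripper_width: 0.511
grasp_force: 61.1
```

No side load at all. 8.7 mm still to go.

Call:
send_rows(slide=[[0,0,2],[0,0,4],[0,0,6],[0,0,7.5],[0,0,8.5],[0,0,9.5],[0,0,10],[0,0,10]], roll=[0,0,0,0,0,0,0,0], claw=[0.2,0.2,0.2,0.2,0.2,0.2,0.2,0.2])

```text
t: 32.13
eef_pos: [0.5752, 0.0896, 0.1023]
tool_rot: [0.0, 0.774, 0.633, -0.0]
contact_force: [-2.5, -0.9, 7.8]
gripper_width: 0.508
grasp_force: 62.2
```

Call:
send_rows(slide=[[0,0,0.5],[0,0,1],[0,0,1],[0,0,1],[0,0,0.5],[0,0,0],[0,0,0],[0,0,0]], roll=[0,0,0,0,0,0,0,0], claw=[0.2,0.2,0.2,0.2,0.2,0.2,0.2,0.2])

```text
t: 32.8
eef_pos: [0.5752, 0.0896, 0.1022]
tool_rot: [0.0, 0.774, 0.633, -0.0]
contact_force: [-3.2, -0.6, 8.7]
gripper_width: 0.506
grasp_force: 62.2
```

Call:
send_rows(slide=[[0,0,0],[0,0,0],[0,0,0],[0,0,0],[0,0,0],[0,0,0],[0,0,0],[0,0,0]], roll=[0,0,0,0,0,0,0,0], claw=[0.53,0.58,0.65,0.75,0.9,1,1,1])

```text
t: 33.47
eef_pos: [0.5752, 0.0895, 0.1012]
tool_rot: [-0.0, 0.774, 0.633, -0.0]
contact_force: [0.2, -0.6, -0.4]
gripper_width: 1.004
grasp_force: 0.0
```

Call:
send_rows(slide=[[0,0,-5],[0,0,-15],[0,0,-35],[0,0,-60],[0,0,-90],[0,0,-120],[0,0,-145],[0,0,-150]], roll=[0,0,0,0,0,0,0,0], claw=[1,1,1,1,1,1,1,1])

```text
t: 34.13
eef_pos: [0.5775, 0.0907, 0.2574]
tool_rot: [0.002, 0.774, 0.633, 0.004]
contact_force: [0.3, 0.6, 0.3]
gripper_width: 1.0
grasp_force: 0.0
```

Call:
send_rows(slide=[[-10,0,0],[-30,0,0],[-55,0,0],[-75,0,0],[-88,0,0],[-90,0,0],[-90,0,0],[-90,0,0]], roll=[0,0,0,0,0,0,0,0], claw=[1,1,1,1,1,1,1,1])

```text
t: 34.8
eef_pos: [0.557, 0.0019, 0.2508]
tool_rot: [-0.0, 0.774, 0.633, -0.0]
contact_force: [0.0, -0.1, 0.3]
gripper_width: 0.998
grasp_force: 0.0
```

```bash
python3 - <<'E'
from h import *
o=bot.get_obs();print(o["t"],o["eef_pos"])
m,w=shot("wrist","w12");_,s=shot("scene","s12");_,d=shot("side","d12")
r=lambda i,a:cv2.resize(i,a,interpolation=cv2.INTER_CUBIC)
cv2.imwrite("pics/f.png",np.vstack([np.hstack([r(w,(400,300)),r(s[140:290,120:320],(400,300))]),np.hstack([r(d[100:280,160:400],(400,300)),r(w[40:200,150:363],(400,300))])])[:,:,::-1])
E
```

```text
34.8 [0.556959   0.00192823 0.25078258]
```

View pics/f.png

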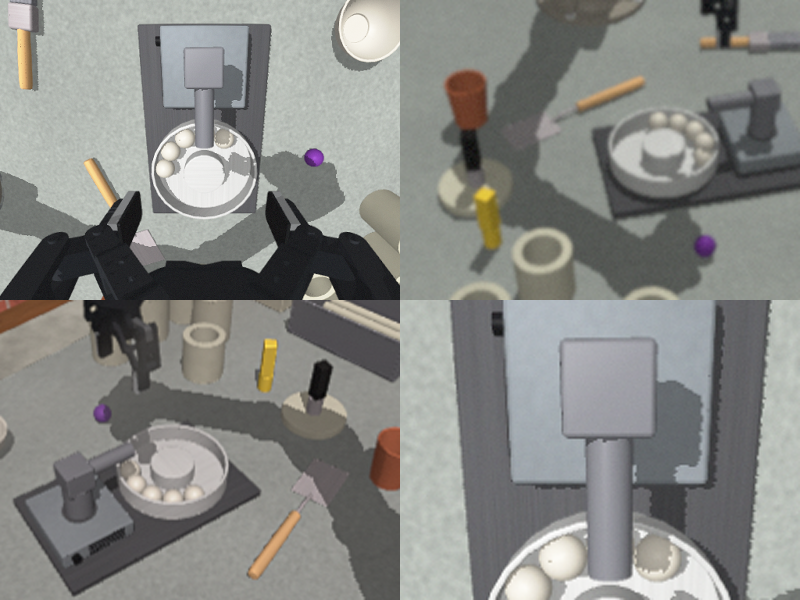

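The final views show the nozzle seated with its spout over the rim towards the hub, and the stick upright on the batt. The balls are in the pan: three on the left, one shaded on the right, and one under the spout.

```bash
python3 -c "
from station import bot
print(bot.hand_in())"
```

```text
the job is handed in; nothing more can be done
None
```

I stirred the balls about 2.3 turns with all of them kept in the pan, stood the stick upright on the batt, seated the nozzle on the spigot pointing at the pan's middle, and handed the job in after about 35 s of robot time.

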